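# Load a circuit board into the test bay and lock it down

### The arm

A 7-joint arm with a two-finger parallel gripper is mounted at the origin on the work surface. World frame = base frame: x ahead of the robot, y to its left, z up, the work surface at z = 0. Lengths are in m, angles in rad, forces in N, time in s.
With the tool pointing down it reaches from about 0.425 to 0.875 m from the base axis. Payload 4.7 kg.
Tool frame: the origin (TCP) lies on the centre line of the jaws, within the pads' length; the fingertips stand 14 mm ahead of it and the grasp point (between the pads) lies 5 mm behind it; z points along the fingers, y is the line along which they close (so a half turn about z gives the same grasp; the last joint's range is limited). The gripper opens to 87 mm and grips with 3 to 60 N. Pads are 19 mm wide; open, the fingers measure 117 mm over their backs; the gripper's body (75 mm by 190 mm) begins 51 mm behind the grasp point.
Start: joints at [-1.11, 0.321, -0.07, 1.45, 0.023, 1.371, -0.057], TCP at [0.281, 0.586, 0.213] pointing down, gripper open.
Joint ranges: [-2.86, 2.86], [-0.3, 2.09], [-1.38, 1.24], [0.06, 2.45], [-1.56, 4.7], [0.09, 2.05], [-2.69, 2.69]. Speed limits (rad/s): [2.57, 2.57, 3.14, 3.14, 3.14, 3.14, 3.14].

### API

Orientations are given as a rotation vector (axis times angle).
In Python, from bench import * gives the robot as it stands.
- The arm moves only by the shell command python3 -m jog 'ROWS' [FORCE]. ROWS is JSON, a list of rows, each an object of numbers: "claw": the finger opening in mm, from 0 to 87; "dx", "dy", "dz": the shift along the tool's x, y, z in mm; "spin": the turn about the tool's z in degrees. In form: [{"claw": .., "dx": .., "dy": .., "dz": .., "spin": ..}, ...]. A call has 1 to 20 rows; each row is the pose to reach, as a shift and turn from the pose commanded when the call began, along the tool's axes at that moment; what a row does not reach only later rows make up. A row lasts 1/12 s, in which the tool goes at most 41.7 mm and 7.16 degrees, less where a joint would pass 70% of its speed; a pose out of reach is approached as far as the arm can. A call with a gripper value outside its range is refused whole. The fingers move at their own pace and stop on an object; FORCE is the grip in N (left out, the last holds). Time passes only in rows, so rows that repeat a pose let the fingers close. It gives the time, the measured TCP pose, the force, the opening and the grip force at its end, in the units of the state.
- get_state(): the state, without advancing time (a new reading comes with each control period).
- get_image(name): name is "scene" or "top" or "wrist"; returns a dict with "frame" (480x640x3 uint8, red, green, blue), "depth" (480x640 float32, m along the optical axis (not along the pixel's ray), 0 where there is no reading), "K" (3x3 intrinsics, pixels), "T" (4x4, takes a point from camera to world coordinates); the wrist camera has in their place "mount" (4x4, takes a point from camera to tool coordinates, whose origin is the TCP and whose axes are the flange's). Camera axes: x right, y down, z forward; pixel columns grow to the right and rows downward; lengths in m; the calibration is good to about 2 mm. The wrist camera is an equidistant fisheye: a pixel r from the principal point sees the ray r / f radians off the axis. A picture is of the moment at which its call begins: read the wrist's pose just before it.
- close_job(): hands the job in; it is judged then, once.
The state is a dict: "time": time; "joint_positions": joint angles; "qd": joint speeds; "joint_torque": joint torques, N m; "position": TCP position; "tool_rot": TCP orientation; "ft_force": force on the tool from outside, world axes, zero at the start; "torque": the same for the moment, N m; "grip_width": opening from 0.0 (shut) to 1.0 (fully open); "grip_force": force on a finger pad.
Only numpy, scipy, OpenCV 4.12 (cv2) and the standard library are available. Lean on these libraries where they do the work, as an engineer would, in place of code of your own. Each camera call takes 0.05 s, during which the arm holds its last target. There are 200 camera calls.

### The job

Slide fully back the clear lid that covers the green circuit board with the orange grip in the dry-storage box, so that it lies over or under the other lid, and lift the board out. Slide the board gently down the two green card guides of the test bay, never dropping it, until it rests on the spring contacts with both red levers still swung out; then swing both levers fully inwards to press the board home, and let go. Leave the blue spare board, and the flux bottle, solder spool, brush and heat sink at the back, where they are.

Things in the scene. Friction and masses are not known exactly. Their poses are not given: they have to be found in the camera images.
- drybox: Grey dry-storage box fixed to the bench, 170 (its x) x 370 (its y) x 148 mm high; origin centre of underside, z up. Inner floor 6 mm up, walls 8 mm. Two clear sliding lids on a double track along y close the top. Two boards stand upright in it at x = 0, y = +95 mm (under the left lid) and -95 mm (right lid), either in either place, width along the box's x, leaning up to 2 degrees.
- lid_left (a joint): Opening of the left (+y) lid, m: 0 shut, 0.145 fully open (0 to 0.012 at the start); grows as it slides to the box's -y, over the right lid. Friction 1.5 N; stays where left. Fully open it clears the box from y = +30 mm to the wall at +177 mm. Lid 152 x 185 x 5 mm, underside 137 mm above the box's underside.
- lid_right (a joint): The same for the right (-y) lid, mirrored: it grows as the lid slides to the box's +y, under the left lid, and clears y = -30 to -177 mm. Underside 128.5 mm above the box's underside. Friction 1.5 N; stays where left.
- lid_left_grip (a point): Top centre of the left lid's blue grip, an upright bar 56 mm along the box's x, 10 mm thick along its y, 30 mm tall, near the lid's outer (+y) end: 160 mm from the box's centre when shut. Its top is 172 mm above the box's underside. Axes parallel to the box's.
- lid_right_grip (a point): Top centre of the right lid's yellow grip, the same bar near the lid's outer (-y) end; top 163.5 mm above the box's underside. Axes parallel to the box's.
- board: The board to load: green with black chips and orange grip, 0.16 to 0.29 kg; origin centre of lower edge, x along width, y normal, z up. Board 120 x 4 x 80 mm; brass foot 100 x 8 x 8 mm at the bottom (the outer 10 mm at each end stay 4 mm thick for the guides); aluminium stiffener 120 x 10 x 10 mm at z = 80 to 90; grip on top centre 44 (x) x 12 (y) mm, z = 89 to 117. Fits either way round.
- board_grip (a point): Centre of the orange grip, 104 mm above the board's lower edge; axes as the board's. Pinch here across the 12 mm thickness, from above. In the box the board stands on the inner floor in rack slots 7 mm wide whose tops are 64 mm above the box's underside: lift it straight up 70 mm to clear the slots, 150 mm to clear the box.
- spare: Blue spare board with a white grip, same sizes, in the other rack place of the box: leave it there.
- bay: Test bay fixed to the bench: dark base 110 (its x) x 270 (its y) x 12 mm; origin centre of underside, z up. Two upright guides at y = -60 and +60 mm, vertical grooves facing each other, 7 mm wide (x), 125 mm apart bottom to bottom; flared lips 86 to 99 mm up widen the mouth to about 20 mm. The board goes in upright from above, width along the bay's y. Black connector trough 18 mm wide between.
- bay_home (a point): Where the centre of the board's lower edge belongs when fully seated: on the bay's axis, 22 mm above its underside. Axes as the bay's. Pushed in by hand only, the board rests on the sprung contacts 8 mm above this point.
- contacts (a joint): How far the brass spring contacts under the board are pressed, m: 0 up (top 30 mm above the bay's underside), 0.008 fully down (board home). Spring force 3.2 N at 0, 4.4 N at 0.008; they carry the board's weight, so it stays up until the levers press it down.
- lever_left (a joint): Red lever at the bay's +y end, rad: 0 fully swung in (board locked), 1.2 to 1.3 swung out at the start. Pivots about a line along the bay's x at y = +80 mm, 116 mm above the underside. Handle 60 mm long, 14 wide (x), 8 thick; at 0 it leans 0.6 rad inwards, upright at 0.6, outwards beyond. Stiff (0.11 Nm): stays where left; push its outer side near the tip, following its arc, 2 to 8 N.
- lever_right (a joint): The same for the mirrored lever at the bay's -y end.
- lever_left_tip (a point): End of the left lever's red handle, 60 mm from its pivot. Closed, the lever's 28 mm steel nose lies level on the end of the board's stiffener and holds it down.
- lever_right_tip (a point): End of the right lever's red handle, 60 mm from its pivot.
- flux: Small flux bottle, 40 mm across, 90 mm tall, standing behind the bay. Leave alone.
- spool: Solder spool, 60 mm across, 40 mm tall, at the back. Leave alone.
- brush: Brush lying at the back. Leave alone.
- heatsink: Finned aluminium heat sink, 40 x 40 x 22 mm, behind the storage box. Leave alone.

How it is judged:
On the way, in this order (a step that is already met when the one before it is completed fails the run):
1. one lid is slid at least 100 mm open (value of joint any of lid_left, lid_right above 0.1 m), for 0.1 s.
2. the green board is lifted clear of the storage box (height (world z) of board above 0.14 m), for 0.1 s.
3. the board stands in both guides, down on the contacts, both levers still swung out (horizontal distance between board and bay_home below 0.004 m and angle between the x axis of board and the y axis of bay, either way round below 0.06 rad and angle between board's own z axis and vertical below 0.06 rad and z of board in the frame of bay_home below 0.0105 m and linear speed of board below 0.05 m/s and value of joint each of lever_left, lever_right above 0.7 rad), for 0.2 s.
At the end, for the whole second after the job is handed in: The green board stands in the bay's guides, within 4 mm of bay_home sideways and no more than 2.5 mm above it, contacts pressed more than 6 mm, upright and in line within 0.06 rad, at rest; both levers are within 0.15 rad of fully swung in (horizontal distance between board and bay_home below 0.004 m and angle between the x axis of board and the y axis of bay, either way round below 0.06 rad and angle between board's own z axis and vertical below 0.06 rad and z of board in the frame of bay_home below 0.0025 m and value of joint contacts above 0.006 m and value of joint each of lever_left, lever_right below 0.15 rad and linear speed of board below 0.02 m/s); the robot touches nothing.
It fails at once if the board drops or is rammed down the guides (faster than 0.4 m/s within 100 mm of home) (distance between board and bay_home below 0.1 m and linear speed of board above 0.4 m/s).
It fails at once if the spare board is moved more than 20 mm (distance of spare from where it was at the start of the episode above 0.02 m).
It fails at once if the flux bottle, spool, brush or heat sink is moved more than 30 mm (distance of any of flux, spool, brush, heatsink from where it was at the start of the episode above 0.03 m).
It also fails if it takes over 72 s, if anything falls off the work surface, if the arm or the gripper's body presses on something with over 40 N, if the wrist force passes 120 N, or if a joint passes its speed limit or range.

## Working session

There is one attempt and no reset: what is moved stays moved. The work goes in short steps, Python scripts to look and compute and a shell command to move; the robot and the scene stay as the last step left them, time stands still between calls to the robot, and variables do not carry over. Pictures are saved under pics/ and viewed, at most 10 in all, crops included, and the job is handed in when it is done.

```bash
mkdir -p pics; ls; python3 - <<'E'
from bench import *
import cv2,numpy as np,pickle
s=get_state();print(s)
d={n:get_image(n) for n in("scene","top","wrist")}
pickle.dump((s,d),open('v0.pkl','wb'))
for n in d:
    print(n,d[n]['K'].tolist(),np.round(d[n].get('T',d[n].get('mount')),4).tolist())
cv2.imwrite('pics/a.png',np.hstack([cv2.resize(d[n]['frame'][...,::-1],(400,300)) for n in("scene","wrist")]))
cv2.imwrite('pics/top.png',d['top']['frame'][...,::-1])
E
```

```text
pics
{'time': 0.0, 'joint_positions': array([-1.10992003,  0.32182821, -0.07009647,  1.45166899,  0.02259924,
        1.37080407, -0.05691363]), 'qd': array([-0.00134062,  0.000697  , -0.0003921 , -0.00134394,  0.00084225,
       -0.00093196, -0.00203022]), 'joint_torque': array([-4.87593479e-04, -4.91269720e+01, -4.04511597e-01, -3.12531817e+01,
       -6.40664343e-02,  4.36769030e-02,  1.87696951e-04]), 'position': array([0.28063113, 0.58566381, 0.21226127]), 'tool_rot': array([-6.95855525e-01, -3.06321502e+00,  2.97196995e-03]), 'ft_force': array([ 1.10497365, -0.70452427, -0.47393292]), 'torque': array([-0.00148368,  0.05866453,  0.00152404]), 'grip_force': 0.0, 'grip_width': 0.9989610573416942}
scene [[513.8712423187548, 0.0, 307.67976967452074], [0.0, 513.8712423187548, 242.9889655538861], [0.0, 0.0, 1.0]] [[0.8232, 0.3541, -0.4438, 1.0748], [0.5676, -0.4918, 0.6603, -0.6568], [0.0155, -0.7955, -0.6058, 0.7898], [0.0, 0.0, 0.0, 1.0]]
top [[535.7972930406683, 0.0, 321.71569228031734], [0.0, 535.7972930406683, 238.48528078562083], [0.0, 0.0, 1.0]] [[-0.0191, -0.9928, 0.1179, 0.4802], [-0.9997, 0.0175, -0.015, 0.0614], [0.0128, -0.1182, -0.9929, 1.1368], [0.0, 0.0, 0.0, 1.0]]
wrist [[371.64829954431775, 0.0, 311.11001341726234], [0.0, 371.64829954431775, 244.38073095714412], [0.0, 0.0, 1.0]] [[-0.0001, -0.9534, -0.3018, 0.0834], [1.0, -0.0005, 0.0011, 0.0002], [-0.0012, -0.3018, 0.9534, -0.1711], [0.0, 0.0, 0.0, 1.0]]
```

View pics/a.png

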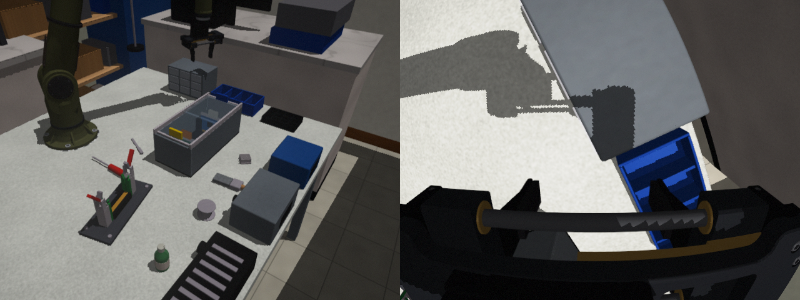

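View pics/top.png

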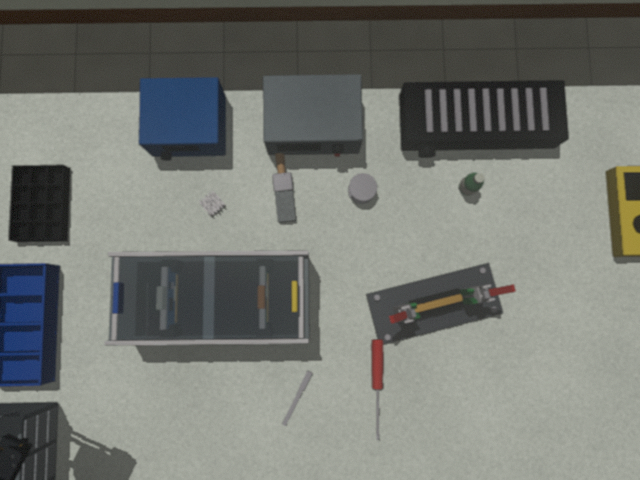

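The right lid (yellow grip at about (295,296)) covers the orange-gripped board (262,296). The bay's plate is centred near (436,305), with its levers swung out at (400,318) and (505,290). I'll measure these next.

```bash
cat > h.py <<'E'
import cv2,numpy as np
from scipy.spatial.transform import Rotation as R
def ray(im,uv,z):
    K,T=im['K'],im['T']; uv=np.atleast_2d(np.asarray(uv,float))
    d=(np.c_[uv,np.ones(len(uv))]@np.linalg.inv(K).T)@T[:3,:3].T
    return T[:3,3]+d*((z-T[2,3])/d[:,2])[:,None]
def pose(s): 
    T=np.eye(4);T[:3,:3]=R.from_rotvec(s['tool_rot']).as_matrix();T[:3,3]=s['position'];return T
def wray(im,s,uv,z):
    K=im['K'];uv=np.atleast_2d(np.asarray(uv,float));a=(uv-K[:2,2])/K[0,0];r=np.linalg.norm(a,axis=1)+1e-12
    d=np.c_[a*(np.sin(r)/r)[:,None],np.cos(r)];T=pose(s)@im['mount'];d=d@T[:3,:3].T
    return T[:3,3]+d*((z-T[2,3])/d[:,2])[:,None]
def blob(fr,lo,hi,roi):
    h=cv2.cvtColor(fr,cv2.COLOR_RGB2HSV);m=cv2.inRange(h,lo,hi);k=np.zeros_like(m);x0,y0,x1,y1=roi;k[y0:y1,x0:x1]=m[y0:y1,x0:x1]
    n,l,st,c=cv2.connectedComponentsWithStats(k)
    if n<2:return None
    i=1+np.argmax(st[1:,4]);
    pts=np.argwhere(l==i)[:,::-1].astype(np.float32);return c[i],cv2.minAreaRect(pts),st[i,4],pts
def tool(s,p):  # world vector -> tool mm
    return np.round(R.from_rotvec(s['tool_rot']).inv().apply(np.asarray(p)-s['position'])*1000,1)
E
python3 - <<'E'
from h import *;import pickle
s,d=pickle.load(open('v0.pkl','rb'));t=d['top'];f=t['frame'];sc=d['scene']
for n,lo,hi,roi,z in[('yellow',(20,120,120),(32,255,255),(280,270,310,325),.1635),('blue',(105,150,60),(125,255,255),(108,270,130,325),.172),
  ('orange',(3,80,60),(18,255,255),(250,275,275,320),.123),('bayorange',(12,120,100),(25,255,255),(400,280,480,320),.03),
  ('redR',(0,150,100),(6,255,255),(480,270,520,310),.14),('redL',(0,150,100),(6,255,255),(385,300,412,330),.14)]:
    b=blob(f,lo,hi,roi)
    if b: print(n,b[0].round(1),b[2],np.round(ray(t,b[0],z),4),np.round(ray(t,cv2.boxPoints(b[1]),z)[:,:2],3).tolist())
hsv=cv2.cvtColor(f,cv2.COLOR_RGB2HSV)
# bolts & bay plate
print('bolts',np.round(ray(t,[(377,297),(483,270),(389,340),(497,309)],.012),4).tolist())
m=(hsv[...,2]<95).astype(np.uint8);k=np.zeros_like(m);k[258:350,360:510]=m[258:350,360:510]
k=cv2.morphologyEx(k,cv2.MORPH_CLOSE,np.ones((5,5)));n,l,st,c=cv2.connectedComponentsWithStats(k);i=1+np.argmax(st[1:,4])
r=cv2.minAreaRect(np.argwhere(l==i)[:,::-1].astype(np.float32));print(r,np.round(ray(t,cv2.boxPoints(r),.012),3).tolist(),np.round(ray(t,r[0],.012),4))
print('rim',np.round(ray(t,[(112,253),(307,252),(309,343),(110,345)],.148),3).tolist())
g=f[285:308,285:304];print(t['depth'][297,208:310:12].round(3))
P=f[235:360,90:540];cv2.imwrite('pics/c.png',cv2.resize(P[...,::-1],(800,222),interpolation=cv2.INTER_CUBIC))
E
```

```text
yellow [294.  295.9] 152 [[0.4924 0.0988 0.1635]] [[0.519, 0.102], [0.519, 0.095], [0.465, 0.096], [0.465, 0.103]]
blue [116.  284.5] 4 [[0.5186 0.4159 0.172 ]] [[0.518, 0.418], [0.52, 0.415], [0.519, 0.414], [0.517, 0.417]]
orange [260.8 296.6] 73 [[0.4927 0.1627 0.123 ]] [[0.511, 0.166], [0.511, 0.158], [0.473, 0.159], [0.473, 0.166]]
bayorange [438.4 302.6] 288 [[ 0.4746 -0.1928  0.03  ]] [[0.47, -0.144], [0.492, -0.239], [0.479, -0.241], [0.458, -0.147]]
redL [392.3 318.5] 10 [[ 0.4478 -0.0809  0.14  ]] [[0.452, -0.078], [0.453, -0.081], [0.444, -0.084], [0.443, -0.081]]
bolts [[0.4887, -0.0687, 0.012], [0.541, -0.2942, 0.012], [0.3997, -0.0908, 0.012], [0.459, -0.3191, 0.012]]
((434.5670166015625, 304.8423156738281), (55.11579513549805, 127.27937316894531), 75.83294677734375) [[0.496, -0.046, 0.012], [0.556, -0.309, 0.012], [0.444, -0.331, 0.012], [0.386, -0.071, 0.012]] [[ 0.4701 -0.1886  0.012 ]]
rim [[0.578, 0.434, 0.148], [0.573, 0.074, 0.148], [0.407, 0.073, 0.148], [0.411, 0.433, 0.148]]
[0.99  0.998 0.995 0.996 0.993 0.999 0.996 0.969 1.003]
```

View pics/c.png

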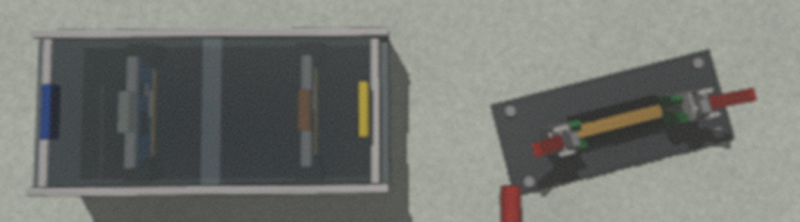

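The top-view numbers fit together. The box centre is near (0.492, 0.254), with its y axis close to world y. The yellow grip is at (0.492, 0.099), and the bay is near (0.472, −0.192), turned about 13°. I'm moving above the yellow grip for a wrist look.

```bash
python3 -m jog '[{"dx":-15,"dy":-13,"dz":-10,"spin":-2},{"dx":-45,"dy":-39,"dz":-15,"spin":-7},{"dx":-401,"dy":-348,"dz":-15,"spin":-26},{"dx":-401,"dy":-348,"dz":-15,"spin":-26},{"dx":-401,"dy":-348,"dz":-15,"spin":-26},{"dx":-401,"dy":-348,"dz":-15,"spin":-26},{"dx":-401,"dy":-348,"dz":-15,"spin":-26},{"dx":-401,"dy":-348,"dz":-15,"spin":-26},{"dx":-401,"dy":-348,"dz":-15,"spin":-26},{"dx":-401,"dy":-348,"dz":-15,"spin":-26},{"dx":-401,"dy":-348,"dz":-15,"spin":-26},{"dx":-401,"dy":-348,"dz":-15,"spin":-26},{"dx":-401,"dy":-348,"dz":-15,"spin":-26},{"dx":-401,"dy":-348,"dz":-15,"spin":-26},{"dx":-401,"dy":-348,"dz":-15,"spin":-26},{"dx":-401,"dy":-348,"dz":-15,"spin":-26},{"dx":-401,"dy":-348,"dz":-15,"spin":-26},{"dx":-401,"dy":-348,"dz":-15,"spin":-26}]'
python3 - <<'E'
from bench import *;from h import *;import pickle
s=get_state();w=get_image('wrist');f=w['frame'];pickle.dump((s,w),open('v1.pkl','wb'))
print(np.round(pose(s),3).tolist(),s['time'])
for n,lo,hi,z in[('yellow',(20,120,70),(32,255,255),.1635),('orange',(3,80,40),(18,255,255),.123)]:
    b=blob(f,lo,hi,(0,0,640,480))
    if b: print(n,b[0].round(1),b[2],np.round(wray(w,s,b[0],z),4),np.round(wray(w,s,cv2.boxPoints(b[1]),z)[:,:2],3).tolist())
cv2.imwrite('pics/w1.png',f[...,::-1])
E
```

```text
[[-0.902, 0.432, -0.001, 0.281], [0.432, 0.902, -0.001, 0.586], [-0.0, -0.001, -1.0, 0.213], [0.0, 0.0, 0.0, 1.0]] 0.15
yellow [123.5 340.5] 2 [[0.2761 0.4286 0.1635]] [[0.276, 0.429], [0.276, 0.429], [0.276, 0.428], [0.276, 0.428]]
orange [533.3 385.9] 340 [[0.5194 0.7284 0.123 ]] [[0.492, 0.693], [0.532, 0.777], [0.566, 0.78], [0.52, 0.692]]$[0]: bad value
```

View pics/w1.png

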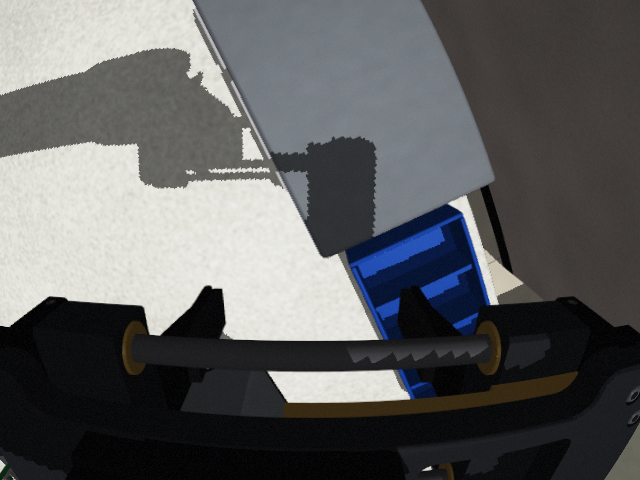

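The call was refused because every row needs a claw value, so the arm hasn't moved and the picture only shows the starting view. I'm resending it with all the keys.

```bash
python3 -m jog '[{"claw":60,"dx":-15,"dy":-13,"dz":-10,"spin":-2},{"claw":60,"dx":-45,"dy":-39,"dz":-15,"spin":-7},{"claw":60,"dx":-401,"dy":-348,"dz":-15,"spin":-26},{"claw":60,"dx":-401,"dy":-348,"dz":-15,"spin":-26},{"claw":60,"dx":-401,"dy":-348,"dz":-15,"spin":-26},{"claw":60,"dx":-401,"dy":-348,"dz":-15,"spin":-26},{"claw":60,"dx":-401,"dy":-348,"dz":-15,"spin":-26},{"claw":60,"dx":-401,"dy":-348,"dz":-15,"spin":-26},{"claw":60,"dx":-401,"dy":-348,"dz":-15,"spin":-26},{"claw":60,"dx":-401,"dy":-348,"dz":-15,"spin":-26},{"claw":60,"dx":-401,"dy":-348,"dz":-15,"spin":-26},{"claw":60,"dx":-401,"dy":-348,"dz":-15,"spin":-26},{"claw":60,"dx":-401,"dy":-348,"dz":-15,"spin":-26},{"claw":60,"dx":-401,"dy":-348,"dz":-15,"spin":-26},{"claw":60,"dx":-401,"dy":-348,"dz":-15,"spin":-26},{"claw":60,"dx":-401,"dy":-348,"dz":-15,"spin":-26},{"claw":60,"dx":-401,"dy":-348,"dz":-15,"spin":-26},{"claw":60,"dx":-401,"dy":-348,"dz":-15,"spin":-26}]' 20
python3 - <<'E'
from bench import *;from h import *;import pickle
s=get_state();w=get_image('wrist');f=w['frame'];pickle.dump((s,w),open('v1.pkl','wb'))
print(np.round(pose(s),3).tolist(),s['time'],tool(s,(.4922,.0988,.166)))
for n,lo,hi,z in[('yellow',(20,120,70),(32,255,255),.1635)]:
    b=blob(f,lo,hi,(0,0,640,480))
    if b: print(n,b[0].round(1),b[2],np.round(wray(w,s,b[0],z),4),np.round(wray(w,s,cv2.boxPoints(b[1]),z)[:,:2],3).tolist())
cv2.imwrite('pics/w2.png',f[...,::-1])
E
```

```text
time: 1.7
position: [0.4915, 0.1011, 0.2282]
tool_rot: [0.016, -3.141, -0.001]
ft_force: [0.4, 0.3, -0.8]
grip_width: 0.693
grip_force: 0.0
[[-1.0, -0.01, -0.0, 0.492], [-0.01, 1.0, 0.0, 0.101], [0.0, 0.0, -1.0, 0.228], [0.0, 0.0, 0.0, 1.0]] 1.7 [-0.7 -2.3 62.2]
yellow [308.3 251.4] 1263 [[0.488  0.0997 0.1635]] [[0.459, 0.095], [0.459, 0.104], [0.519, 0.105], [0.52, 0.095]]
```

```bash
python3 -m jog '[{"claw":40,"dx":0,"dy":-1.5,"dz":25,"spin":0},{"claw":40,"dx":0,"dy":-1.5,"dz":50,"spin":0},{"claw":40,"dx":0,"dy":-1.5,"dz":60,"spin":0},{"claw":40,"dx":0,"dy":-1.5,"dz":60,"spin":0},{"claw":0,"dx":0,"dy":-1.5,"dz":60,"spin":0},{"claw":0,"dx":0,"dy":-1.5,"dz":60,"spin":0},{"claw":0,"dx":0,"dy":-1.5,"dz":60,"spin":0},{"claw":0,"dx":0,"dy":-1.5,"dz":60,"spin":0},{"claw":0,"dx":0,"dy":-1.5,"dz":60,"spin":0}]' 20
```

```text
time: 2.5
position: [0.4927, 0.0978, 0.1693]
tool_rot: [-0.011, 3.14, 0.001]
ft_force: [-0.2, 0.7, 0.4]
grip_width: 0.165
grip_force: 0.0
```

```bash
python3 -m jog '[{"claw":0,"dx":0,"dy":0,"dz":0,"spin":0},{"claw":0,"dx":0,"dy":0,"dz":0,"spin":0},{"claw":0,"dx":0,"dy":0,"dz":0,"spin":0}]' 20
```

```text
time: 2.75
position: [0.4922, 0.0976, 0.1685]
tool_rot: [-0.011, 3.141, 0.0]
ft_force: [-0.9, 0.2, 0.7]
grip_width: 0.021
grip_force: 0.0
```

```bash
python3 - <<'E'
from bench import *;from h import *;import pickle
s=get_state();w=get_image('wrist');sc=get_image('scene');f=w['frame'];pickle.dump((s,w,sc),open('v2.pkl','wb'));print(s['grip_width'],s['grip_force'])
b=blob(f,(20,120,40),(32,255,255),(0,0,640,480));print(b[0],b[2])
for z in(.1635,.17,.16):print(np.round(wray(w,s,cv2.boxPoints(b[1]),z),3).tolist())
c=sc['frame'][30:330,120:520]
cv2.imwrite('pics/w3.png',np.hstack([cv2.resize(f,(400,300)),c])[...,::-1])
E
```

```text
0.021034912901748595 0.0
[313.97000732 269.90197513] 1367
[[0.457, 0.095, 0.164], [0.457, 0.104, 0.164], [0.52, 0.105, 0.164], [0.52, 0.095, 0.164]]
[[0.456, 0.095, 0.17], [0.456, 0.104, 0.17], [0.516, 0.105, 0.17], [0.516, 0.095, 0.17]]
[[0.458, 0.095, 0.16], [0.458, 0.104, 0.16], [0.522, 0.105, 0.16], [0.522, 0.095, 0.16]]
```

View pics/w3.png

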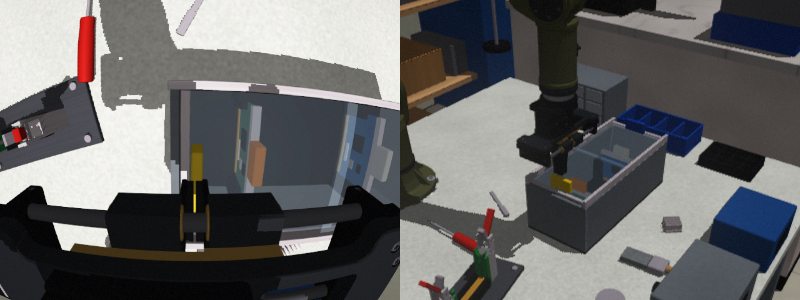

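```bash
python3 - <<'E'
from bench import *;from h import *;import pickle
_,_,_=pickle.load(open('v2.pkl','rb'));s=get_state();print(s['time'],s['grip_width'],s['grip_force'])
w=get_image('wrist');D=w['depth'];K=w['K'];T=pose(s)@w['mount']
def p(u,v):
    a=(np.array([u,v])-K[:2,2])/K[0,0];r=np.hypot(*a);d=np.r_[a*np.sin(r)/r,np.cos(r)];d=d/d[2]*D[v,u];return (T[:3,:3]@d+T[:3,3]).round(4)
for v in range(230,400,12):print(v,p(312,v),w['frame'][v,312],p(300,v),p(325,v))
cv2.imwrite('pics/w4.png',cv2.resize(w['frame'][200:400,220:400],(720,600)[:2] if 0 else (540,600))[...,::-1])
E
```

```text
2.85 0.005318770186618873 0.0
230 [0.4649 0.0983 0.1358] [86 71 17] [0.4655 0.0914 0.134 ] [0.4658 0.1058 0.1325]
242 [0.4649 0.0982 0.1589] [91 76 18] [0.4726 0.0914 0.1341] [0.4727 0.1059 0.1335]
254 [0.4701 0.0983 0.1625] [117  98  18] [0.4801 0.0914 0.1339] [0.4807 0.1061 0.1316]
266 [0.4763 0.0983 0.1633] [116  96  17] [0.4871 0.0914 0.1352] [0.4876 0.1062 0.1335]
278 [0.4829 0.0984 0.1632] [119  99  20] [0.495  0.0914 0.1345] [0.4958 0.1064 0.1324]
290 [0.4897 0.0984 0.1633] [50 43 15] [0.4816 0.0927 0.1809] [0.4815 0.1044 0.1811]
302 [0.4966 0.0985 0.1633] [47 40 10] [0.4827 0.0929 0.1913] [0.4814 0.1039 0.1939]
314 [0.5038 0.0985 0.1635] [119 101  26] [0.4825 0.0932 0.203 ] [0.4806 0.1034 0.2065]
326 [0.5117 0.0986 0.1628] [117  98  23] [0.4829 0.0935 0.2123] [0.4813 0.1032 0.2149]
338 [0.5189 0.0986 0.1637] [100  84  28] [0.4833 0.0937 0.2207] [0.4815 0.1029 0.2233]
350 [0.4602 0.0978 0.263 ] [35 35 38] [0.4605 0.0949 0.2627] [0.46   0.101  0.2634]
362 [0.4627 0.0978 0.2647] [38 35 37] [0.4629 0.0949 0.2645] [0.4622 0.101  0.2654]
374 [0.5668 0.0991 0.1343] [76 75 79] [0.4958 0.0937 0.2266] [0.4937 0.103  0.2293]
386 [0.5696 0.0991 0.1441] [61 57 58] [0.5701 0.0911 0.1436] [0.498  0.103  0.2311]
398 [ 7.073e-01  1.007e-01 -4.000e-04] [234 231 229] [ 7.073e-01  8.650e-02 -2.000e-04] [0.4685 0.1009 0.2716]
```

View pics/w4.png

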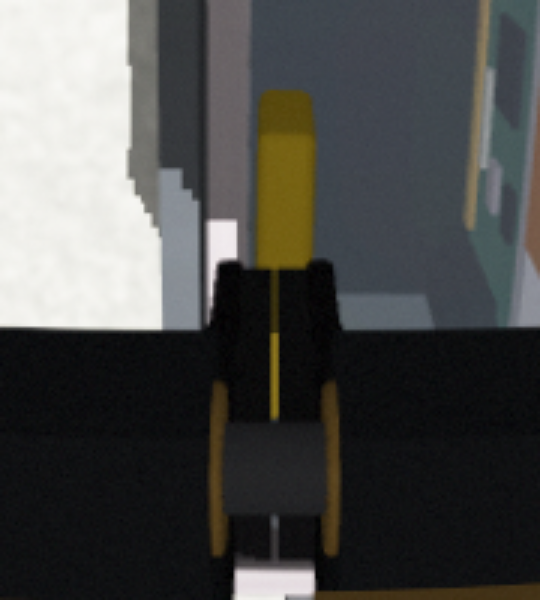

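The fingers closed above the bar: a yellow line shows in the gap, and depth puts the finger front face ending near z≈0.178. I'll check the tip height against the TCP in the stored open-claw view.

```bash
python3 - <<'E'
from h import *;import pickle
def cloud(w):
    D=w['depth'];K=w['K'];v,u=np.mgrid[:480,:640];a=np.stack([(u-K[0,2])/K[0,0],(v-K[1,2])/K[0,0]],-1);r=np.hypot(a[...,0],a[...,1])+1e-9
    d=np.dstack([a*(np.sin(r)/r)[...,None],np.cos(r)]);d=d/d[...,2:]*D[...,None]
    M=w['mount'];return d@M[:3,:3].T+M[:3,3]
for n in('v0','v1','v2'):
    x=pickle.load(open(n+'.pkl','rb'));w=x[1]['wrist'] if n=='v0' else x[1];s=x[0];P=cloud(w)
    m=(abs(P[...,0])<.02)&(abs(P[...,1])<.065)&(P[...,2]>-.06)&(P[...,2]<.04 if n!='v2' else P[...,2]<.002)&(w['depth']>0)
    q=P[m]*1000
    if n=='v1': print('pix',np.argwhere(m)[q[:,2].argsort()[-5:]])
    for sgn in(1,-1):
        k=q[sgn*q[:,1]>0];
        if len(k):print(n,s['grip_width'],sgn,len(k),k[k[:,2].argsort()[-6::2]].round(1).tolist())
E
```

```text
v0 0.9989610573416942 1 2258 [[2.5, 44.0, -8.7], [10.9, 50.5, -8.3], [10.7, 51.1, -7.9]]
v0 0.9989610573416942 -1 2271 [[11.1, -49.6, -8.6], [-4.3, -43.4, -8.5], [4.0, -43.2, -8.2]]
pix [[296 249]
 [286 388]
 [286 389]
 [312 251]
 [286 237]]
v1 0.6934955768049358 1 2126 [[7.6, 30.4, -8.9], [4.8, 30.6, -8.7], [10.5, 37.7, -8.6]]
v1 0.6934955768049358 -1 2100 [[9.2, -34.1, -8.8], [5.9, -29.9, -8.7], [-3.6, -29.6, -8.5]]
v2 0.021034912901748595 1 1160 [[9.0, 3.2, -9.1], [10.9, 7.9, -8.7], [10.4, 7.0, -8.6]]
v2 0.021034912901748595 -1 1155 [[9.1, -4.0, -9.2], [11.1, -6.4, -9.0], [8.8, -2.1, -8.7]]
```

In every view the real fingertips lie about 9 mm behind the reported TCP, not 14 mm ahead of it. That matches the miss, so tip height = reported z + 9 mm. I'm re-gripping 25 mm lower.

```bash
python3 -m jog '[{"claw":36,"dx":0,"dy":1,"dz":0,"spin":0},{"claw":36,"dx":0,"dy":1,"dz":0,"spin":0},{"claw":36,"dx":0,"dy":1,"dz":0,"spin":0},{"claw":36,"dx":0,"dy":1,"dz":0,"spin":0},{"claw":36,"dx":0,"dy":1,"dz":8,"spin":0},{"claw":36,"dx":0,"dy":1,"dz":16,"spin":0},{"claw":36,"dx":0,"dy":1,"dz":24,"spin":0},{"claw":36,"dx":0,"dy":1,"dz":24,"spin":0},{"claw":0,"dx":0,"dy":1,"dz":24,"spin":0},{"claw":0,"dx":0,"dy":1,"dz":24,"spin":0},{"claw":0,"dx":0,"dy":1,"dz":24,"spin":0},{"claw":0,"dx":0,"dy":1,"dz":24,"spin":0},{"claw":0,"dx":0,"dy":1,"dz":24,"spin":0},{"claw":0,"dx":0,"dy":1,"dz":24,"spin":0},{"claw":0,"dx":0,"dy":1,"dz":24,"spin":0}]' 20
```

```text
time: 4.15
position: [0.4924, 0.0991, 0.1447]
tool_rot: [-0.011, 3.141, 0.002]
ft_force: [-0.4, 1.8, 0.2]
grip_width: 0.114
grip_force: 20.0
```

```bash
python3 -m jog '[{"claw":0,"dx":0,"dy":6,"dz":0,"spin":0},{"claw":0,"dx":0,"dy":18,"dz":0,"spin":0},{"claw":0,"dx":-1,"dy":36,"dz":0,"spin":0},{"claw":0,"dx":-1,"dy":54,"dz":0,"spin":0},{"claw":0,"dx":-1,"dy":72,"dz":0,"spin":0},{"claw":0,"dx":-2,"dy":90,"dz":0,"spin":0},{"claw":0,"dx":-2,"dy":108,"dz":0,"spin":0},{"claw":0,"dx":-2,"dy":124,"dz":0,"spin":0},{"claw":0,"dx":-2,"dy":132,"dz":0,"spin":0},{"claw":0,"dx":-2,"dy":135,"dz":0,"spin":0},{"claw":0,"dx":-2,"dy":135,"dz":0,"spin":0}]' 20
```

```text
time: 5.07
position: [0.4938, 0.2351, 0.1447]
tool_rot: [-0.013, 3.14, 0.002]
ft_force: [2.8, 1.9, 1.3]
grip_width: 0.117
grip_force: 20.0
```

```bash
python3 -m jog '[{"claw":0,"dx":0,"dy":2,"dz":0,"spin":0},{"claw":0,"dx":0,"dy":4,"dz":0,"spin":0},{"claw":0,"dx":0,"dy":4,"dz":0,"spin":0}]' 20; python3 -m jog '[{"claw":40,"dx":0,"dy":0,"dz":0,"spin":0},{"claw":40,"dx":0,"dy":0,"dz":0,"spin":0},{"claw":40,"dx":0,"dy":0,"dz":0,"spin":0},{"claw":40,"dx":0,"dy":0,"dz":-20,"spin":0},{"claw":40,"dx":0,"dy":-10,"dz":-55,"spin":0},{"claw":40,"dx":0,"dy":-48,"dz":-65,"spin":0},{"claw":40,"dx":0,"dy":-76,"dz":-65,"spin":0},{"claw":40,"dx":0,"dy":-80,"dz":-65,"spin":0},{"claw":40,"dx":0,"dy":-80,"dz":-65,"spin":0}]' 20
python3 - <<'E'
from bench import *;from h import *;import pickle
s=get_state();w=get_image('wrist');t=get_image('top');f=w['frame'];pickle.dump((s,w,t),open('v3.pkl','wb'))
print(s['time'])
for n,lo,hi,z in[('orange',(5,100,70),(16,255,255),.123),('yellow',(20,120,40),(32,255,255),.1635)]:
    b=blob(f,lo,hi,(150,100,480,340))
    if b: print(n,b[0].round(1),b[2],np.round(wray(w,s,b[0],z),4),np.round(wray(w,s,cv2.boxPoints(b[1]),z)[:,:2],4).tolist())
cv2.imwrite('pics/w5.png',f[...,::-1])
E
```

```text
time: 5.32
position: [0.4938, 0.2369, 0.1447]
tool_rot: [-0.009, 3.141, -0.0]
ft_force: [2.9, -1.3, 2.8]
grip_width: 0.11
grip_force: 20.0
time: 6.07
position: [0.4934, 0.1555, 0.2093]
tool_rot: [0.005, -3.141, -0.0]
ft_force: [-0.6, -0.3, -0.8]
grip_width: 0.458
grip_force: 0.0
6.0667
orange [322.9 241.9] 1041 [[0.4898 0.1645 0.123 ]] [[0.4662, 0.1586], [0.4661, 0.1707], [0.5141, 0.1716], [0.5141, 0.1589]]
yellow [430.1 258.9] 2096 [[0.4885 0.2324 0.1635]] [[0.5196, 0.2237], [0.4597, 0.224], [0.4611, 0.2417], [0.5223, 0.2429]]
```

View pics/w5.png

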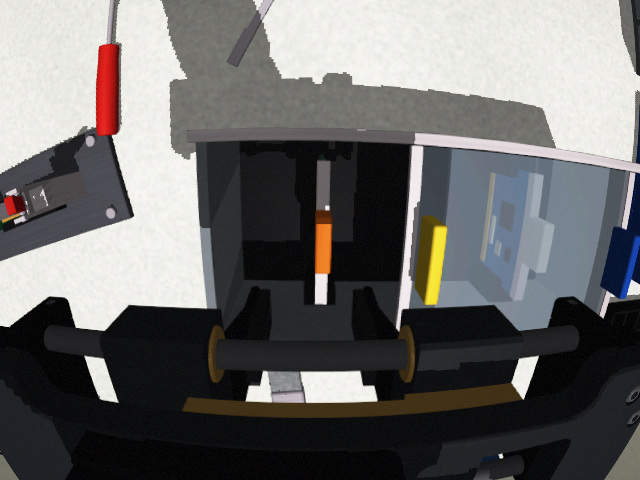

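The lid is fully back: yellow grip at (430,260) beside the middle frame, rack open, orange grip at (323,242), which is y≈0.1645. Before descending I'll check the clearance between the gripper's underside and the yellow grip.

```bash
python3 - <<'E'
from h import *;import pickle
s,w,t=pickle.load(open('v3.pkl','rb'))
D=w['depth'];K=w['K'];v,u=np.mgrid[:480,:640];a=np.stack([(u-K[0,2])/K[0,0],(v-K[1,2])/K[0,0]],-1);r=np.hypot(a[...,0],a[...,1])+1e-9
d=np.dstack([a*(np.sin(r)/r)[...,None],np.cos(r)]);d=d/d[...,2:]*D[...,None];M=w['mount'];P=(d@M[:3,:3].T+M[:3,3])*1000
m=(D>0)&(D<.2);q=P[m]
for y in range(-110,111,10):
    k=q[(abs(q[:,1]-y)<5)&(q[:,2]<0)]
    if len(k):print(y,k[k[:,2].argmax()].round(0).tolist())
f=t['frame']
b=blob(f,(5,100,70),(16,255,255),(240,275,285,320));print(b[0],b[2],ray(t,b[0],.123) if b else 0)
E
```

```text
-100 [1.0, -95.0, -121.0]
-90 [36.0, -86.0, -81.0]
-80 [1.0, -80.0, -78.0]
-70 [32.0, -73.0, -90.0]
-60 [32.0, -63.0, -90.0]
-50 [37.0, -53.0, -83.0]
-40 [37.0, -38.0, -83.0]
-30 [11.0, -26.0, -8.0]
-20 [-3.0, -19.0, -9.0]
-10 [32.0, -11.0, -90.0]
0 [32.0, -0.0, -90.0]
10 [32.0, 7.0, -90.0]
20 [9.0, 23.0, -8.0]
30 [11.0, 27.0, -9.0]
40 [37.0, 40.0, -83.0]
50 [37.0, 45.0, -83.0]
60 [-27.0, 64.0, -90.0]
70 [-27.0, 68.0, -90.0]
80 [27.0, 81.0, -78.0]
90 [36.0, 87.0, -80.0]
100 [-3.0, 97.0, -120.0]Traceback (most recent call last):
  File "<stdin>", line 10, in <module>
TypeError: 'NoneType' object is not subscriptable
```

```bash
python3 -m jog '[{"claw":40,"dx":1,"dy":9,"dz":15,"spin":0},{"claw":40,"dx":1,"dy":9,"dz":45,"spin":0},{"claw":40,"dx":1,"dy":9,"dz":75,"spin":0},{"claw":40,"dx":1,"dy":9,"dz":100,"spin":0},{"claw":40,"dx":1,"dy":9,"dz":112,"spin":0},{"claw":40,"dx":1,"dy":9,"dz":116,"spin":0},{"claw":40,"dx":1,"dy":9,"dz":116,"spin":0},{"claw":0,"dx":1,"dy":9,"dz":116,"spin":0},{"claw":0,"dx":1,"dy":9,"dz":116,"spin":0},{"claw":0,"dx":1,"dy":9,"dz":116,"spin":0},{"claw":0,"dx":1,"dy":9,"dz":116,"spin":0},{"claw":0,"dx":1,"dy":9,"dz":116,"spin":0},{"claw":0,"dx":1,"dy":9,"dz":116,"spin":0},{"claw":0,"dx":1,"dy":9,"dz":116,"spin":0},{"claw":0,"dx":1,"dy":9,"dz":116,"spin":0}]' 30
```

```text
time: 7.42
position: [0.4931, 0.1661, 0.094]
tool_rot: [-0.01, 3.141, -0.0]
ft_force: [-1.0, -2.6, 5.6]
grip_width: 0.135
grip_force: 29.9
```

```bash
python3 -m jog '[{"claw":0,"dx":0,"dy":0,"dz":-4,"spin":0},{"claw":0,"dx":0,"dy":0,"dz":-14,"spin":0},{"claw":0,"dx":0,"dy":0,"dz":-30,"spin":0},{"claw":0,"dx":0,"dy":0,"dz":-50,"spin":0},{"claw":0,"dx":0,"dy":0,"dz":-72,"spin":0},{"claw":0,"dx":0,"dy":0,"dz":-96,"spin":0},{"claw":0,"dx":0,"dy":0,"dz":-120,"spin":0},{"claw":0,"dx":0,"dy":0,"dz":-144,"spin":0},{"claw":0,"dx":0,"dy":0,"dz":-168,"spin":0},{"claw":0,"dx":0,"dy":0,"dz":-184,"spin":0},{"claw":0,"dx":0,"dy":0,"dz":-190,"spin":0},{"claw":0,"dx":0,"dy":0,"dz":-190,"spin":0}]' 30
python3 - <<'E'
from bench import *;from h import *;import pickle
s=get_state();w=get_image('wrist');pickle.dump((s,w),open('v4.pkl','wb'))
print(s['time'],s['ft_force'],np.round(pose(s),3).tolist())
cv2.imwrite('pics/w6.png',w['frame'][...,::-1])
E
```

```text
time: 8.42
position: [0.4932, 0.1674, 0.285]
tool_rot: [-0.012, 3.139, 0.003]
ft_force: [-0.0, 0.3, -2.7]
grip_width: 0.135
grip_force: 29.8
8.4167 [-0.0170336   0.30374941 -2.65828001] [[-1.0, -0.008, 0.003, 0.493], [-0.008, 1.0, 0.002, 0.167], [-0.003, 0.002, -1.0, 0.285], [0.0, 0.0, 0.0, 1.0]]
```

View pics/w6.png

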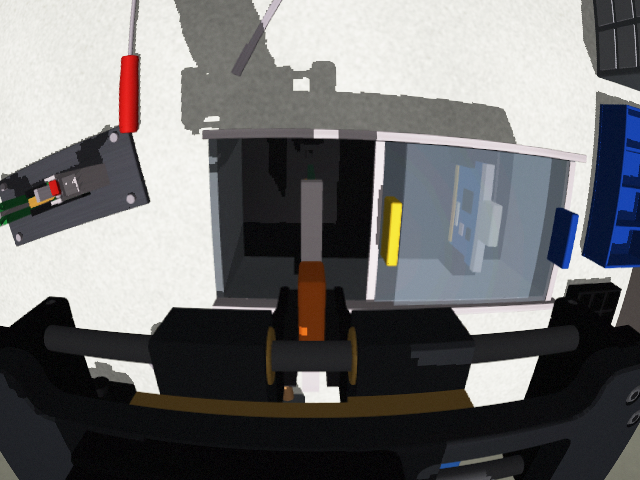

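The board is held cleanly; its stiffener runs from (312,180) to (312,262). Next I move to hover 130 mm off the bay's −y end, turned into line with the bay, so the camera sees both guides.

```bash
python3 -m jog '[{"claw":0,"dx":0,"dy":-8,"dz":0,"spin":2},{"claw":0,"dx":0,"dy":-24,"dz":0,"spin":6},{"claw":0,"dx":0,"dy":-50,"dz":0,"spin":12},{"claw":0,"dx":-1,"dy":-84,"dz":0,"spin":18},{"claw":0,"dx":-1,"dy":-119,"dz":0,"spin":24},{"claw":0,"dx":-2,"dy":-154,"dz":0,"spin":30},{"claw":0,"dx":-2,"dy":-189,"dz":0,"spin":36},{"claw":0,"dx":-2,"dy":-224,"dz":0,"spin":42},{"claw":0,"dx":-3,"dy":-259,"dz":0,"spin":48},{"claw":0,"dx":-3,"dy":-294,"dz":0,"spin":54},{"claw":0,"dx":-3,"dy":-329,"dz":0,"spin":60},{"claw":0,"dx":-4,"dy":-364,"dz":0,"spin":65},{"claw":0,"dx":-4,"dy":-399,"dz":0,"spin":69},{"claw":0,"dx":-4,"dy":-434,"dz":0,"spin":73},{"claw":0,"dx":-5,"dy":-460,"dz":0,"spin":75},{"claw":0,"dx":-5,"dy":-478,"dz":0,"spin":76},{"claw":0,"dx":-5,"dy":-486,"dz":0,"spin":77},{"claw":0,"dx":-5,"dy":-486,"dz":0,"spin":77},{"claw":0,"dx":-5,"dy":-486,"dz":0,"spin":77}]' 30
cat >> h.py <<'E'
def cloud(w):  # tool-frame points, mm
    D=w['depth'];K=w['K'];v,u=np.mgrid[:480,:640];a=np.stack([(u-K[0,2])/K[0,0],(v-K[1,2])/K[0,0]],-1);r=np.hypot(a[...,0],a[...,1])+1e-9
    d=np.dstack([a*(np.sin(r)/r)[...,None],np.cos(r)]);d=d/d[...,2:]*D[...,None];M=w['mount'];return (d@M[:3,:3].T+M[:3,3])*1000
E
python3 - <<'E'
from bench import *;from h import *;import pickle
s=get_state();w=get_image('wrist');f=w['frame'];pickle.dump((s,w),open('v5.pkl','wb'))
print(s['time'],s['joint_positions'].round(2),np.round(pose(s),4).tolist())
P=cloud(w);h=cv2.cvtColor(f,cv2.COLOR_RGB2HSV)
# held board: stiffener & grip
for v in range(175,300,6):print(v,P[v,312].round(1),f[v,312],end=' ')
print()
b=blob(f,(12,120,60),(25,255,255),(0,0,640,300))
if b: print('strip',b[0],b[2],np.round(wray(w,s,cv2.boxPoints(b[1]),.03),4).tolist(),[tool(s,p).tolist() for p in wray(w,s,b[0],.03)])
cv2.imwrite('pics/w7.png',f[...,::-1])
E
```

```text
time: 10.05
position: [0.5007, -0.3184, 0.2823]
tool_rot: [-1.946, -2.463, -0.0]
ft_force: [0.2, 0.3, -3.0]
grip_width: 0.129
grip_force: 29.9
10.05 [-0.1   0.21  0.73  1.51 -0.14  1.48  0.87] [[-0.2314, 0.9729, -0.0017, 0.5007], [0.9729, 0.2314, 0.0017, -0.3184], [0.002, -0.0013, -1.0, 0.2823], [0.0, 0.0, 0.0, 1.0]]
175 [60.3  0.8 23.3] [ 9 23 13] 181 [60.1  0.8  1.6] [55 53 53] 187 [57.9  0.7 -2.6] [177 167 171] 193 [54.9  0.7 -1.3] [175 165 167] 199 [52.1  0.7 -1.6] [177 168 172] 205 [49.3  0.7 -1.4] [174 164 169] 211 [46.3  0.8 -0.9] [173 164 169] 217 [43.7  0.7 -2.2] [174 165 168] 223 [40.8  0.7 -2. ] [176 166 169] 229 [37.6  0.8 -1. ] [175 166 167] 235 [34.8  0.8 -1.7] [175 165 168] 241 [31.8  0.8 -1.7] [173 164 166] 247 [28.9  0.8 -2.1] [65 61 63] 253 [25.9  0.8 -1.9] [68 64 67] 259 [22.5  0.8 -1.1] [67 63 65] 265 [21.8  0.7 -7.4] [51 22  3] 271 [ 22.6   0.7 -17.1] [49 19  1] 277 [ 22.4   0.7 -23.8] [51 22  3] 283 [ 21.1   0.7 -27.2] [66 26  5] 289 [ 19.3   0.7 -29.3] [71 30  9] 295 [ 15.9   0.7 -28.1] [67 26  6] 
strip [315.20261438  88.65277778] 1224 [[0.4555, -0.1379, 0.03], [0.4696, -0.1345, 0.03], [0.4944, -0.2384, 0.03], [0.4802, -0.2418, 0.03]] [[131.8, 5.0, 252.5]]
```

View pics/w7.png

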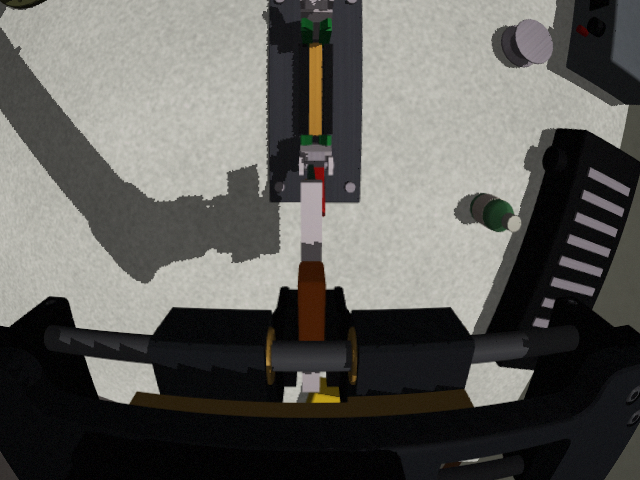

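In this view the bay strip runs from (316,44) to (316,135), with green guides at (318,27) and (316,141). The board sits centred in the jaws: stiffener end at x=60.3, lower edge 88 mm below the TCP. I'll refine the bay from these pixels.

```bash
python3 - <<'E'
from h import *;import pickle
s,w=pickle.load(open('v5.pkl','rb'));f=w['frame'];P=cloud(w);T=pose(s);W=P/1000@T[:3,:3].T+T[:3,3]
h=cv2.cvtColor(f,cv2.COLOR_RGB2HSV)
g=cv2.inRange(h,(45,90,15),(85,255,255))>0
for lo,hi in((0,60),(120,170)):
    k=g.copy();k[:lo]=0;k[hi:]=0;k[:,:280]=0;k[:,360:]=0
    z=W[...,2]
    for a,b in((.08,.105),(.02,.08)):
        q=P[k&(z>a)&(z<b)]
        if len(q):print(lo,a,len(q),'min',np.percentile(q,3,axis=0).round(1),'max',np.percentile(q,97,axis=0).round(1))
    for v in range(lo,hi,5):
        c=np.where(k[v])[0]
        if len(c):print(v,c.min(),c.max(),[(int(x),P[v,x].round(1).tolist()) for x in (c.min()+1,c.max()-1)])
m=cv2.inRange(h,(12,120,60),(25,255,255))>0;m[:50]=0;m[132:]=0;m[:,:290]=0;m[:,340:]=0
p=np.argwhere(m)[:,::-1];q=np.array([tool(s,x) for x in wray(w,s,p,.03)])
c=q.mean(0);sl=np.polyfit(q[:,0],q[:,1],1);print('strip',c,'yaw deg',np.degrees(np.arctan(sl[0])),'y at 132',np.polyval(sl,132), 'depth z',np.median(W[m][:,2]))
# plate edges at z .012
for v in (60,90,120,150,180):
    r=np.where((abs(W[v,:,2]-.012)<.004)&(h[v,:,2]<110))[0];r=r[(r>255)&(r<375)];print(v,r.min(),r.max(),P[v,r.min()].round(1),P[v,r.max()].round(1))
E
```

```text
0 0.08 317 min [185.1  -9.1 182.7] max [194.7  19.1 201.7]
0 0.02 247 min [184.8  -9.4 204.8] max [186.5  19.1 253.3]
20 301 331 [(302, [193.1, -8.2, 185.2]), (330, [193.0, 18.2, 184.5])]
25 301 331 [(302, [187.6, -8.1, 184.4]), (330, [187.9, 18.2, 184.7])]
30 300 331 [(301, [185.7, -9.4, 196.0]), (330, [186.1, 18.8, 196.9])]
35 301 330 [(302, [185.7, -8.9, 216.3]), (329, [185.7, 18.7, 215.6])]
40 302 329 [(303, [185.7, -8.3, 238.7]), (328, [185.6, 18.7, 237.6])]
45 308 323 [(309, [185.4, -1.9, 262.3]), (322, [185.6, 12.9, 262.6])]
120 0.08 247 min [ 70.7 -10.4 182.3] max [ 79.6  18.3 197.1]
120 0.02 6 min [ 71.8   7.7 225.2] max [ 76.8   7.7 227.6]
135 300 330 [(301, [79.4, -9.5, 197.6]), (329, [79.6, 17.3, 184.0])]
140 300 331 [(301, [74.5, -9.5, 196.8]), (330, [74.8, 18.3, 184.7])]
145 326 330 [(327, [70.1, 15.4, 182.4]), (329, [70.1, 17.3, 182.7])]
165 309 312 [(310, [60.5, -0.4, 79.2]), (311, [60.4, 0.3, 80.2])]
strip [130.51311475   5.01775956 252.54089253] yaw deg 0.3638611670200252 y at 132 5.027202266625099 depth z 0.029723626863649072
60 268 361 [170. -50. 272.] [170.1  58.8 271. ]
90 268 361 [133.2 -50.  272. ] [133.5  58.9 271.9]
120 269 361 [ 97.1 -49.  271.9] [ 97.3  59.3 272.7]
150 269 360 [ 61.2 -49.4 271.2] [ 61.3  58.3 270.7]
180 270 359 [ 24.8 -49.  272.1] [ 25.2  57.8 270.2]
```

The bay centre is 132.5 mm ahead in tool x and +4.6 mm in y, with under 0.4° yaw; guide width and plate width both check out. I'm moving over it and lowering to just above the lips.

```bash
python3 -m jog '[{"claw":0,"dx":8,"dy":1,"dz":0,"spin":0.3},{"claw":0,"dx":26,"dy":2,"dz":0,"spin":0.3},{"claw":0,"dx":50,"dy":3,"dz":0,"spin":0.3},{"claw":0,"dx":80,"dy":4,"dz":0,"spin":0.3},{"claw":0,"dx":108,"dy":4.4,"dz":0,"spin":0.3},{"claw":0,"dx":126,"dy":4.4,"dz":0,"spin":0.3},{"claw":0,"dx":132.3,"dy":4.4,"dz":0,"spin":0.3},{"claw":0,"dx":132.3,"dy":4.4,"dz":0,"spin":0.3},{"claw":0,"dx":132.3,"dy":4.4,"dz":20,"spin":0.3},{"claw":0,"dx":132.3,"dy":4.4,"dz":45,"spin":0.3},{"claw":0,"dx":132.3,"dy":4.4,"dz":68,"spin":0.3},{"claw":0,"dx":132.3,"dy":4.4,"dz":80,"spin":0.3},{"claw":0,"dx":132.3,"dy":4.4,"dz":84,"spin":0.3},{"claw":0,"dx":132.3,"dy":4.4,"dz":84,"spin":0.3}]' 30
python3 - <<'E'
from bench import *;from h import *;import pickle
s=get_state();w=get_image('wrist');f=w['frame'];pickle.dump((s,w),open('v6.pkl','wb'));P=cloud(w);h=cv2.cvtColor(f,cv2.COLOR_RGB2HSV)
print(s['time'],s['ft_force'].round(1),np.round(pose(s),4).tolist())
T=pose(s);W=P/1000@T[:3,:3].T+T[:3,3]
g=(cv2.inRange(h,(45,90,15),(85,255,255))>0)&(W[...,2]>.085)&(W[...,2]<.103);q=P[g]
print(len(q),np.percentile(q,3,axis=0),np.percentile(q,97,axis=0))
m=(W[...,2]>.085)&(W[...,2]<.103)&(abs(P[...,1])<40)&(P[...,0]>40)&(P[...,0]<80);q=P[m];print(len(q),q.min(0),q.max(0))
for v in(190,215,240):
    r=np.where(abs(P[v,:,2]+1.5)<4)[0];r=r[(r>280)&(r<345)];print(v,P[v,r.min()].round(1),P[v,r.max()].round(1))
cv2.imwrite('pics/w8.png',cv2.resize(f[100:300,220:420],(600,600))[...,::-1])
E
```

```text
time: 11.27
position: [0.4743, -0.1901, 0.1988]
tool_rot: [-1.954, -2.459, 0.002]
ft_force: [-0.6, -0.8, -2.8]
grip_width: 0.138
grip_force: 29.9
11.2667 [-0.6 -0.8 -2.8] [[-0.2259, 0.9741, -0.0015, 0.4743], [0.9742, 0.2259, -0.0003, -0.1901], [0.0, -0.0015, -1.0, 0.1988], [0.0, 0.0, 0.0, 1.0]]
396 [ 55.0448209  -13.50124488  98.77146687] [ 64.23978103  14.78454639 112.94043363]
708 [ 54.72319538 -14.62456716  95.82088608] [ 77.6792425   15.57002213 113.74058446]
190 [56.5 -4.8 -2.3] [56.5  4.9 -2.8]
215 [44.6 -4.4 -2.1] [44.7  4.9 -2.3]
240 [32.2 -4.5 -1.4] [32.3  5.  -1.5]
```

View pics/w8.png

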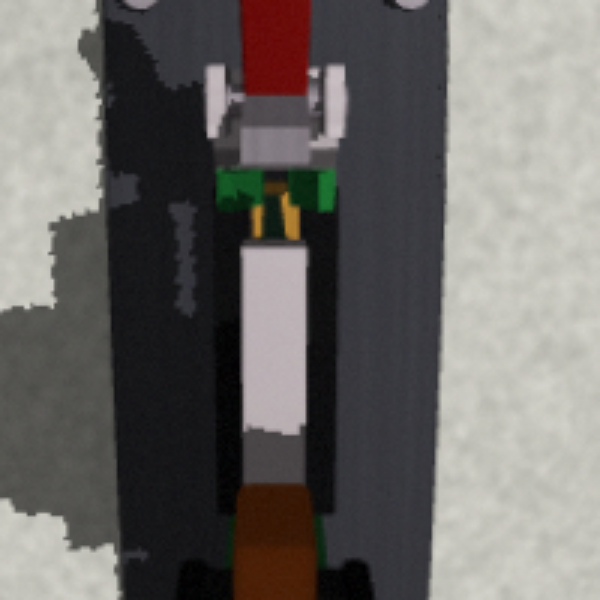

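The board is centred on the +y guide mouth: stiffener y≈0.1, mouth y≈0.5 mm, +y lever still swung out. The arm lags about 1.5 mm in x, which I'm correcting as I lower it slowly.

```bash
python3 -m jog '[{"claw":0,"dx":1.5,"dy":0.4,"dz":0,"spin":0},{"claw":0,"dx":1.5,"dy":0.4,"dz":4,"spin":0},{"claw":0,"dx":1.5,"dy":0.4,"dz":9,"spin":0},{"claw":0,"dx":1.5,"dy":0.4,"dz":14,"spin":0},{"claw":0,"dx":1.5,"dy":0.4,"dz":19,"spin":0},{"claw":0,"dx":1.5,"dy":0.4,"dz":24,"spin":0},{"claw":0,"dx":1.5,"dy":0.4,"dz":29,"spin":0},{"claw":0,"dx":1.5,"dy":0.4,"dz":34,"spin":0},{"claw":0,"dx":1.5,"dy":0.4,"dz":38,"spin":0},{"claw":0,"dx":1.5,"dy":0.4,"dz":40,"spin":0},{"claw":0,"dx":1.5,"dy":0.4,"dz":40,"spin":0}]' 30
```

```text
time: 12.23
position: [0.4744, -0.188, 0.1587]
tool_rot: [-1.953, -2.46, 0.001]
ft_force: [-0.7, 1.5, -3.3]
grip_width: 0.134
grip_force: 29.9
```

Forces are low, so the board is in the guides. I'm continuing down to the contacts.

```bash
python3 -m jog '[{"claw":0,"dx":0,"dy":0,"dz":4,"spin":0},{"claw":0,"dx":0,"dy":0,"dz":9,"spin":0},{"claw":0,"dx":0,"dy":0,"dz":14,"spin":0},{"claw":0,"dx":0,"dy":0,"dz":19,"spin":0},{"claw":0,"dx":0,"dy":0,"dz":24,"spin":0},{"claw":0,"dx":0,"dy":0,"dz":29,"spin":0},{"claw":0,"dx":0,"dy":0,"dz":33,"spin":0},{"claw":0,"dx":0,"dy":0,"dz":36,"spin":0},{"claw":0,"dx":0,"dy":0,"dz":38,"spin":0},{"claw":0,"dx":0,"dy":0,"dz":38,"spin":0},{"claw":0,"dx":0,"dy":0,"dz":38,"spin":0}]' 30
```

```text
time: 13.15
position: [0.4748, -0.1881, 0.1214]
tool_rot: [1.953, 2.46, 0.0]
ft_force: [1.0, -0.6, -1.7]
grip_width: 0.135
grip_force: 29.9
```

```bash
python3 -m jog '[{"claw":0,"dx":0,"dy":0,"dz":1,"spin":0},{"claw":0,"dx":0,"dy":0,"dz":2,"spin":0},{"claw":0,"dx":0,"dy":0,"dz":3,"spin":0},{"claw":0,"dx":0,"dy":0,"dz":3.5,"spin":0},{"claw":0,"dx":0,"dy":0,"dz":3.5,"spin":0},{"claw":0,"dx":0,"dy":0,"dz":3.5,"spin":0}]' 30; python3 -c "
from bench import *
print(get_state()['ft_force'])"
```

```text
time: 13.65
position: [0.4749, -0.1881, 0.1181]
tool_rot: [1.953, 2.46, 0.0]
ft_force: [-0.3, 0.3, -1.2]
grip_width: 0.13
grip_force: 29.9
[-0.31178493  0.3410305  -1.23142476]
```

```bash
python3 -m jog '[{"claw":0,"dx":0,"dy":0,"dz":1,"spin":0},{"claw":0,"dx":0,"dy":0,"dz":1.5,"spin":0},{"claw":0,"dx":0,"dy":0,"dz":1.5,"spin":0},{"claw":0,"dx":0,"dy":0,"dz":1.5,"spin":0}]' 30; python3 -m jog '[{"claw":30,"dx":0,"dy":0,"dz":0,"spin":0},{"claw":30,"dx":0,"dy":0,"dz":0,"spin":0},{"claw":30,"dx":0,"dy":0,"dz":0,"spin":0},{"claw":30,"dx":0,"dy":0,"dz":0,"spin":0},{"claw":30,"dx":0,"dy":0,"dz":-15,"spin":0},{"claw":30,"dx":0,"dy":0,"dz":-45,"spin":0},{"claw":30,"dx":0,"dy":0,"dz":-80,"spin":0},{"claw":30,"dx":0,"dy":0,"dz":-110,"spin":0},{"claw":30,"dx":-50,"dy":0,"dz":-130,"spin":0},{"claw":30,"dx":-90,"dy":0,"dz":-130,"spin":0},{"claw":30,"dx":-110,"dy":0,"dz":-130,"spin":0},{"claw":30,"dx":-110,"dy":0,"dz":-130,"spin":0}]' 30
python3 - <<'E'
from bench import *;from h import *;import pickle
s=get_state();w=get_image('wrist');f=w['frame'];pickle.dump((s,w),open('v7.pkl','wb'));P=cloud(w);h=cv2.cvtColor(f,cv2.COLOR_RGB2HSV)
T=pose(s);W=P/1000@T[:3,:3].T+T[:3,3];print(s['time'],np.round(T,4).tolist())
o=(cv2.inRange(h,(3,120,40),(16,255,255))>0)&(W[...,2]>.1)&(W[...,2]<.2)
q=W[o];print('orange',len(q),np.percentile(q,[2,98],axis=0).round(4).tolist(), 'expected top home+8: 0.147')
r=((cv2.inRange(h,(0,150,40),(6,255,255))>0))&(W[...,2]>.11)&(W[...,2]<.19)
n,l,st,c=cv2.connectedComponentsWithStats(r.astype(np.uint8))
for i in range(1,n):
    if st[i,4]>40:
        k=P[l==i];print('red',c[i].round(),st[i,4],'tool',np.percentile(k,[2,98],axis=0).round(1).tolist(),'z',np.percentile(W[l==i][:,2],[2,98]).round(3))
cv2.imwrite('pics/w9.png',f[...,::-1])
E
```

```text
time: 13.98
position: [0.4749, -0.1881, 0.1165]
tool_rot: [1.953, 2.46, 0.0]
ft_force: [-1.1, 1.0, 1.4]
grip_width: 0.134
grip_force: 29.9
time: 14.98
position: [0.4989, -0.3024, 0.247]
tool_rot: [1.96, 2.45, -0.007]
ft_force: [-0.9, -0.1, -0.5]
grip_width: 0.348
grip_force: 0.0
14.9833 [[-0.2192, 0.9757, 0.0003, 0.4989], [0.9757, 0.2192, -0.0062, -0.3024], [-0.0061, -0.0011, -1.0, 0.247], [0.0, 0.0, 0.0, 1.0]]
orange 993 [[0.4658, -0.2871, 0.1443], [0.4949, -0.1678, 0.1549]] expected top home+8: 0.147
red [313. 217.] 906 tool [[2.1, -4.3, 79.9], [36.0, 8.3, 121.8]] z [0.125 0.167]
```

View pics/w9.png

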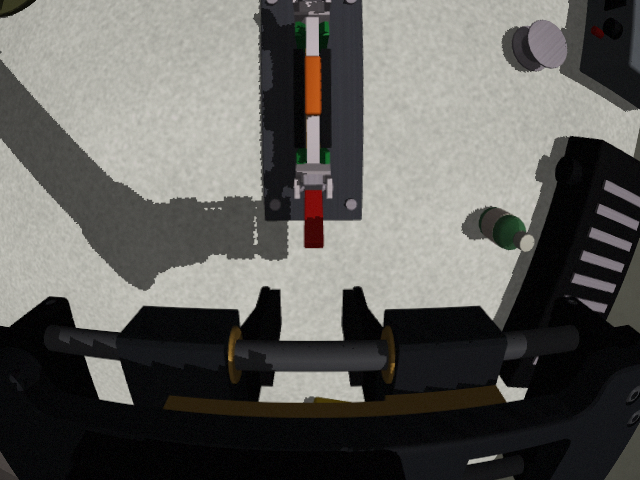

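The board stands in both guides with its grip at (313,85), and the right lever is swung out at (313,217), tip at bay y≈−115 mm. That was my 11th picture, one over the limit, so I'll use numbers only from here. Next I push the right lever most of the way with closed fingertips.

```bash
python3 -m jog '[{"claw":0,"dx":-10,"dy":1,"dz":0,"spin":0},{"claw":0,"dx":-25,"dy":2,"dz":0,"spin":0},{"claw":0,"dx":-25,"dy":2,"dz":10,"spin":0},{"claw":0,"dx":-25,"dy":2,"dz":35,"spin":0},{"claw":0,"dx":-25,"dy":2,"dz":65,"spin":0},{"claw":0,"dx":-25,"dy":2,"dz":92,"spin":0},{"claw":0,"dx":-25,"dy":2,"dz":103,"spin":0},{"claw":0,"dx":-25,"dy":2,"dz":103,"spin":0},{"claw":0,"dx":-20,"dy":2,"dz":103,"spin":0},{"claw":0,"dx":-14,"dy":2,"dz":103,"spin":0},{"claw":0,"dx":-8,"dy":2,"dz":103,"spin":0},{"claw":0,"dx":-2,"dy":2,"dz":103,"spin":0},{"claw":0,"dx":4,"dy":2,"dz":103,"spin":0},{"claw":0,"dx":10,"dy":2,"dz":103,"spin":0},{"claw":0,"dx":16,"dy":2,"dz":103,"spin":0},{"claw":0,"dx":22,"dy":2,"dz":103,"spin":0},{"claw":0,"dx":27,"dy":2,"dz":103,"spin":0},{"claw":0,"dx":31,"dy":2,"dz":103,"spin":0},{"claw":0,"dx":33,"dy":2,"dz":103,"spin":0},{"claw":0,"dx":33,"dy":2,"dz":103,"spin":0}]' 20
```

```text
time: 16.7
position: [0.4938, -0.2619, 0.143]
tool_rot: [-1.952, -2.46, -0.0]
ft_force: [0.8, -1.6, 0.0]
grip_width: 0.003
grip_force: 0.8
```

```bash
python3 -m jog '[{"claw":0,"dx":-10,"dy":0,"dz":0,"spin":0},{"claw":0,"dx":-14,"dy":0,"dz":-20,"spin":0},{"claw":0,"dx":-14,"dy":0,"dz":-50,"spin":0},{"claw":0,"dx":10,"dy":-1,"dz":-75,"spin":0},{"claw":0,"dx":45,"dy":-1,"dz":-80,"spin":0},{"claw":0,"dx":85,"dy":-1,"dz":-80,"spin":0},{"claw":0,"dx":125,"dy":-1,"dz":-80,"spin":0},{"claw":0,"dx":165,"dy":-1,"dz":-80,"spin":0},{"claw":0,"dx":200,"dy":-1,"dz":-80,"spin":0},{"claw":0,"dx":220,"dy":-1,"dz":-80,"spin":0},{"claw":0,"dx":221,"dy":-1,"dz":-80,"spin":0},{"claw":0,"dx":221,"dy":-1,"dz":-80,"spin":0}]' 20
```

```text
time: 17.7
position: [0.4426, -0.0466, 0.2232]
tool_rot: [-1.949, -2.462, 0.001]
ft_force: [-0.3, -0.9, 0.0]
grip_width: 0.004
grip_force: 0.0
```

```bash
python3 - <<'E'
from bench import *;from h import *
s=get_state();T=pose(s);h0=np.array([.4749,-.1881,.1165]);print(((s['position']-h0)@T[:3,:3]*1000).round(1),T.round(3).tolist())
w=get_image('wrist');P=cloud(w);W=P/1000@T[:3,:3].T+T[:3,3];h=cv2.cvtColor(w['frame'],cv2.COLOR_RGB2HSV)
r=((cv2.inRange(h,(0,150,40),(6,255,255))>0))&(W[...,2]>.11)&(W[...,2]<.19)
B=(W-h0)@T[:3,:3]*1000
n,l,st,c=cv2.connectedComponentsWithStats(r.astype(np.uint8))
for i in range(1,n):
    if st[i,4]>30:print(st[i,4],'bay-ish',np.percentile(B[l==i],[2,98],axis=0).round(1).tolist(),'z',np.percentile(W[l==i][:,2],[2,98]).round(3))
E
```

```text
[ 145.2    0.9 -106.6] [[-0.229, 0.973, -0.002, 0.443], [0.973, 0.229, 0.001, -0.047], [0.001, -0.001, -1.0, 0.223], [0.0, 0.0, 0.0, 1.0]]
```

```bash
python3 -m jog '[{"claw":0,"dx":0,"dy":-1,"dz":10,"spin":0},{"claw":0,"dx":0,"dy":-1,"dz":35,"spin":0},{"claw":0,"dx":0,"dy":-1,"dz":65,"spin":0},{"claw":0,"dx":0,"dy":-1,"dz":79,"spin":0},{"claw":0,"dx":0,"dy":-1,"dz":79,"spin":0},{"claw":0,"dx":-6,"dy":-1,"dz":79,"spin":0},{"claw":0,"dx":-13,"dy":-1,"dz":79,"spin":0},{"claw":0,"dx":-20,"dy":-1,"dz":79,"spin":0},{"claw":0,"dx":-27,"dy":-1,"dz":79,"spin":0},{"claw":0,"dx":-34,"dy":-1,"dz":79,"spin":0},{"claw":0,"dx":-41,"dy":-1,"dz":79,"spin":0},{"claw":0,"dx":-48,"dy":-1,"dz":79,"spin":0},{"claw":0,"dx":-55,"dy":-1,"dz":79,"spin":0},{"claw":0,"dx":-61,"dy":-1,"dz":79,"spin":0},{"claw":0,"dx":-66,"dy":-1,"dz":79,"spin":0},{"claw":0,"dx":-69,"dy":-1,"dz":79,"spin":0},{"claw":0,"dx":-72,"dy":-1,"dz":79,"spin":0},{"claw":0,"dx":-72,"dy":-1,"dz":79,"spin":0}]' 20
```

```text
time: 19.25
position: [0.458, -0.1184, 0.144]
tool_rot: [-1.954, -2.459, 0.001]
ft_force: [0.1, 2.2, -0.3]
grip_width: 0.002
grip_force: 1.0
```

```bash
python3 -m jog '[{"claw":0,"dx":-1,"dy":0,"dz":0,"spin":0},{"claw":0,"dx":-2,"dy":0,"dz":0,"spin":0},{"claw":0,"dx":-3,"dy":0,"dz":0,"spin":0},{"claw":0,"dx":-3,"dy":0,"dz":0,"spin":0}]' 20;python3 -m jog '[{"claw":0,"dx":-1,"dy":0,"dz":0,"spin":0},{"claw":0,"dx":-2,"dy":0,"dz":0,"spin":0},{"claw":0,"dx":-2,"dy":0,"dz":0,"spin":0}]' 20
```

```text
time: 19.58
position: [0.459, -0.1208, 0.1443]
tool_rot: [-1.953, -2.46, 0.0]
ft_force: [-1.9, 2.9, 0.4]
grip_width: 0.005
grip_force: 1.4
time: 19.83
position: [0.4591, -0.1214, 0.1442]
tool_rot: [-1.951, -2.459, -0.002]
ft_force: [-1.3, 6.3, 0.6]
grip_width: 0.006
grip_force: 2.8
```

Force has risen to 6.3 N at the predicted end position (face at 59 mm), so the left lever is at its stop. Back to the right lever to finish it.

```bash
python3 -m jog '[{"claw":0,"dx":-1,"dy":0,"dz":0,"spin":0},{"claw":0,"dx":-1,"dy":0,"dz":0,"spin":0},{"claw":0,"dx":12,"dy":0,"dz":0,"spin":0},{"claw":0,"dx":16,"dy":0,"dz":-20,"spin":0},{"claw":0,"dx":16,"dy":0,"dz":-55,"spin":0},{"claw":0,"dx":0,"dy":1,"dz":-80,"spin":0},{"claw":0,"dx":-40,"dy":1,"dz":-80,"spin":0},{"claw":0,"dx":-80,"dy":1,"dz":-80,"spin":0},{"claw":0,"dx":-120,"dy":1,"dz":-80,"spin":0},{"claw":0,"dx":-158,"dy":1,"dz":-75,"spin":0},{"claw":0,"dx":-164,"dy":2,"dz":-50,"spin":0},{"claw":0,"dx":-164,"dy":2,"dz":-20,"spin":0},{"claw":0,"dx":-164,"dy":2,"dz":0,"spin":0},{"claw":0,"dx":-164,"dy":2,"dz":0,"spin":0}]' 20
```

```text
time: 21.0
position: [0.4957, -0.2826, 0.1403]
tool_rot: [-1.952, -2.455, 0.008]
ft_force: [-1.5, 1.2, -0.7]
grip_width: 0.001
grip_force: 0.0
```

```bash
python3 -m jog '[{"claw":0,"dx":6,"dy":0,"dz":0,"spin":0},{"claw":0,"dx":12,"dy":0,"dz":0,"spin":0},{"claw":0,"dx":18,"dy":0,"dz":0,"spin":0},{"claw":0,"dx":22,"dy":0,"dz":0,"spin":0},{"claw":0,"dx":25,"dy":0,"dz":0,"spin":0},{"claw":0,"dx":25,"dy":0,"dz":0,"spin":0}]' 20;python3 -m jog '[{"claw":0,"dx":1,"dy":0,"dz":0,"spin":0},{"claw":0,"dx":2,"dy":0,"dz":0,"spin":0},{"claw":0,"dx":3,"dy":0,"dz":0,"spin":0},{"claw":0,"dx":3,"dy":0,"dz":0,"spin":0}]' 20
```

```text
time: 21.5
position: [0.494, -0.2577, 0.1456]
tool_rot: [1.95, 2.459, 0.002]
ft_force: [0.8, -2.3, 1.0]
grip_width: 0.006
grip_force: 0.9
time: 21.83
position: [0.4928, -0.2552, 0.1446]
tool_rot: [1.953, 2.459, 0.0]
ft_force: [1.5, -2.3, 0.7]
grip_width: 0.001
grip_force: 1.5
```

```bash
python3 -m jog '[{"claw":0,"dx":1,"dy":0,"dz":0,"spin":0},{"claw":0,"dx":2,"dy":0,"dz":0,"spin":0},{"claw":0,"dx":2,"dy":0,"dz":0,"spin":0}]' 20;python3 -m jog '[{"claw":0,"dx":1,"dy":0,"dz":0,"spin":0},{"claw":0,"dx":2,"dy":0,"dz":0,"spin":0},{"claw":0,"dx":2,"dy":0,"dz":0,"spin":0}]' 20
```

```text
time: 22.08
position: [0.4925, -0.2547, 0.1448]
tool_rot: [1.952, 2.457, -0.002]
ft_force: [3.2, -5.7, 0.7]
grip_width: 0.005
grip_force: 2.6
time: 22.33
position: [0.4923, -0.2543, 0.1452]
tool_rot: [1.952, 2.454, -0.004]
ft_force: [4.1, -7.9, -0.3]
grip_width: 0.006
grip_force: 3.6
```

The right lever is on its stop as well (7.9 N, no further travel). I'm backing off to a vantage point over the −y side to check both levers and the board numerically.

```bash
python3 -m jog '[{"claw":0,"dx":-12,"dy":0,"dz":0,"spin":0},{"claw":0,"dx":-20,"dy":0,"dz":-20,"spin":0},{"claw":0,"dx":-30,"dy":0,"dz":-60,"spin":0},{"claw":0,"dx":-55,"dy":0,"dz":-95,"spin":0},{"claw":0,"dx":-70,"dy":0,"dz":-110,"spin":0},{"claw":0,"dx":-70,"dy":0,"dz":-110,"spin":0},{"claw":0,"dx":-70,"dy":0,"dz":-110,"spin":0}]' 20
python3 - <<'E'
from bench import *;from h import *
s=get_state();T=pose(s);w=get_image('wrist');h0=np.array([.4749,-.1881,0]);P=cloud(w);W=P/1000@T[:3,:3].T+T[:3,3];B=(W-h0)@T[:3,:3]*1000;B[...,2]=W[...,2]*1000
h=cv2.cvtColor(w['frame'],cv2.COLOR_RGB2HSV);print(s['time'])
for nm,a,b in(('red',(0,150,40),(5,255,255)),('orange',(7,150,60),(16,255,255))):
    r=(cv2.inRange(h,a,b)>0)&(W[...,2]>.1)&(W[...,2]<.19)&(abs(B[...,1])<40)
    n,l,st,c=cv2.connectedComponentsWithStats(r.astype(np.uint8))
    for i in range(1,n):
        if st[i,4]>25:
            k=B[l==i];print(nm,st[i,4],np.percentile(k,[3,50,97],axis=0).round(1).tolist())
            if nm=='red':print('  slope angle in from vertical',np.arctan(np.polyfit(k[:,2],k[:,0],1)[0]).round(2))
m=(h[...,1]<60)&(h[...,2]>90)&(abs(B[...,1])<4)&(abs(B[...,0])<58)&(W[...,2]>.09)&(W[...,2]<.135)
k=B[m];print('stiffener top (home 112)',len(k),np.percentile(k[:,2],[5,50,95]).round(1),np.polyfit(k[:,0],k[:,2],1) if len(k)>20 else '')
E
```

```text
time: 22.92
position: [0.5067, -0.3193, 0.2542]
tool_rot: [-1.955, -2.458, -0.0]
ft_force: [-0.6, -0.0, -0.4]
grip_width: 0.001
grip_force: 0.0
22.9167
red 55 [[43.2, -7.1, 162.1], [44.3, -1.2, 163.9], [45.3, 5.3, 165.3]]
  slope angle in from vertical -0.08
red 847 [[-79.8, -6.8, 122.5], [-59.2, -0.6, 152.6], [-44.1, 5.7, 167.2]]
  slope angle in from vertical 0.64
orange 831 [[-20.1, -6.0, 137.0], [0.3, -0.7, 138.7], [20.2, 4.6, 140.3]]
stiffener top (home 112) 474 [110.6 111.9 120. ] [2.63595931e-02 1.12332294e+02]
```

All readings match the closed state. Lever tips are at ±44–45 mm, 165 mm high (closed: 46 and 165.5). The grip top is at 138.7 mm (home: 139) and the stiffener at 111.9 mm (home: 112). The gripper is clear, so I'm handing in.

```bash
python3 -c "
from bench import *
print(close_job())"
```

```text
the job is handed in; nothing more can be done
None
```

I handed the job in at about 23 s: the board measured fully home with both levers swung in and the gripper clear, but the hand-in returned no verdict, and I viewed 11 pictures, one over the limit of 10.

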